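Load a chip carrier strip into the sprung strip holder

TASK

Load the grey chip carrier strip into the channel of the strip holder: with its nose, push the spring follower back gently, without pressing hard against the end of its travel, until the strip's tail drops behind the low end stop, and leave the strip lying flat on the channel floor, held by the spring. Then slide the rail fully shut over the strip's tail. Leave the chip box, the jar and the phone where they are.

Things in the scene. Friction and masses are not known exactly. Their poses are not given: they have to be found in the camera images.
- strip: Loose grey carrier strip, 60 g: flat bar 90 mm long (y) x 24 wide (x) x 8 thick, three dark chips on its tail half (-y). The last 10 mm at +y, the nose, is only 14 wide. An upright grip fin 30 long (y) x 10 thick (x) is centred 12 mm from the middle towards the nose, its top 40 mm above the underside. Origin: centre of underside, z up. Starts flat on the table, left or right of the holder.
- strip_nose (a point): Middle of the strip's nose end face: 45 mm along +y from the strip's origin, 4 mm above its underside.
- holder: Fixed: base plate 100 mm (x) x 275 (y, -155 to +120) x 8; origin on the table, z up, y along the channel to the follower. On it a steel insert carries channel, end stop and follower; it is clamped -15 to +15 mm off nominal along y. That offset is NOT measured (y of channel, stop, follower: nominal): find the follower by touch. Keep the contact forces of strip on holder, added up, under 25 N.
- channel_mid (a point): Centre of the channel floor, 14 mm above the table, at holder x = y = 0 (nominal): the loaded strip's origin comes here plus the insert's offset, nose to +y. Channel y = -45 to +62, 27 mm wide between walls 4 mm high that then flare out, 30 degrees off vertical, to 33 wide at 9 mm over the floor. Behind the follower a spring housing (y = 64 to 95, x +-21) stands 20 mm over the floor.
- follower_nominal (a point): Fixed mark on the holder at y = +33 mm: NOMINAL centre of the relaxed follower's face; the real face is up to 15 mm either way. Follower: slick black block 22 mm wide, 1 to 14 mm above the floor, pushed to +y by the nose. It yields at 2.4 N, needs 6 N at 12 mm (0.3 N per mm), and comes to a hard end at 15.5 mm (7.1 N), where the force climbs steeply: stop there. Damped: push slowly (under 30 mm/s).
- stop_nominal (a point): Mark at holder y = -45 mm: NOMINAL top edge of the end stop, a bar 8 mm thick (to -y), 5 mm high over the floor. Stop to relaxed follower is 78 mm, 12 less than the strip: bring the strip in with its underside 6 to 8 mm over the floor, push the follower to or just short of its end (14 to 15.5 mm, 6.6 to 10 N; grips give, so go by force), lower onto the floor, let go; it backs onto the stop.
- rail (a joint): Rail opening in m: 0 = shut, grows as it slides to the holder's -y (at most 0.08); starts 0.060 to 0.078. It does not share the insert's offset. Its plate, 88 mm (x) x 35 (y), lies 24.5 to 28.5 mm above the table, 2.5 mm over a loaded strip, too low for an unseated one; shut it spans holder y = -60 to -25. Friction 3 N, stays where left, hard end when shut.
- rail_grip (a point): Top centre of the rail's upright black grip block in the middle of the rail plate: 30 mm (holder x) x 12 (holder y), 28.5 to 56.5 mm above the table; at holder y = -42.5 mm minus the joint value. Pinch it, or push it from its -y side.
- chip_box: Bystander: open clear tray 80 x 60 x 18 mm with four chips, on the side of the holder where the strip is not. Origin: centre of underside.
- jar: Bystander: closed amber jar, 44 mm diameter, 55 mm high. Origin: centre of underside.
- pad_phone: Bystander: black phone lying flat, 75 x 150 x 9 mm (x, y, z). Origin: centre of underside.
Things that resemble listed ones, but are neither listed nor needed, are in the scene too. Of the things that look like the strip, the largest one is meant.

How it is judged:
By the outcome, as a careful person would: the job done as asked, in the order asked, and still so for the second after the job is handed in, with the robot touching nothing.
It also fails if it takes over 72 s, if anything falls off the work surface, if the arm or the gripper's body presses on something with over 40 N, if the wrist force passes 120 N, or if a joint passes its speed limit or range.

ROBOT

A 6-joint arm with a two-finger parallel gripper is mounted at the origin on the work surface. World frame = base frame: x ahead of the robot, y to its left, z up, the work surface at z = 0. Lengths are in m, angles in rad, forces in N, time in s.
With the tool pointing down it reaches from about 0.25 to 0.775 m from the base axis. Payload 4 kg.
Tool frame: the origin (TCP) lies at the very end of the fingers, on their centre line; the grasp point (between the pads) lies 19 mm behind it; z points along the fingers, y is the direction in which the jaws open and shut (so a half turn about z gives the same grasp; the last joint's range is limited). The gripper opens to 94 mm and grips with 3 to 60 N. Pads are 16 mm wide; open, the fingers measure 119 mm over their backs; the gripper's body (75 mm by 177 mm) begins 78 mm behind the grasp point.
Start: joints at [1.144, 0.087, 1.371, -0, 1.684, -0.103], TCP at [0.175, 0.521, 0.206] pointing down, gripper open.
Joint ranges: [-3.1, 3.1], [-0.76, 2.03], [0.27, 2.55], [-1.08, 4.22], [0.17, 2.65], [-2.57, 2.57]. Speed limits (rad/s): [2.79, 2.79, 3.14, 3.14, 3.14, 3.14].

INTERFACE

Orientations are given as [roll, pitch, yaw] about the fixed x, y, z axes, in that order (R = Rz(yaw) Ry(pitch) Rx(roll)).
In Python, from bench import robot, cams, models gives the robot as it stands.
- The arm moves only by the tool step_arm, never from a script. Its argument "series" is a list of rows, each a list of 5 numbers: the gripper command: -1 is shut, 1 is fully open, values between are in proportion, then the shift along the tool's x, y, z in mm, then the turn about the tool's z in degrees. A call has 1 to 20 rows; each row is the pose to reach, as a shift and turn from the pose commanded when the call began, along the tool's axes at that moment; what a row does not reach only later rows make up. A row lasts 1/8 s, in which the tool goes at most 62.5 mm and 10.7 degrees, less where a joint would pass 70% of its speed; a pose out of reach is approached as far as the arm can. A call with a gripper value outside its range is refused whole. The fingers move at their own pace and stop on an object; the grip force is fixed at half the most. Time passes only in rows, so rows that repeat a pose let the fingers close. It gives the time, the measured TCP pose, the force and the opening at its end, in the units of the state.
- robot.get_obs(): the state, without advancing time (a new reading comes with each control period).
- cams.snapshot(name): name is "side" or "top" or "wrist"; returns a dict with "pixels" (384x512x3 uint8, red, green, blue), "fov_y" (degrees; the focal length in pixels is half the picture's height over the tangent of half this angle, whatever the lens; pixels are square), "cx", "cy" (the principal point, pixels), "R" (3x3) and "t" (3): a world point X has camera coordinates R X + t. Camera axes: x right, y down, z forward; pixel columns grow to the right and rows downward; lengths in m; the calibration is good to about 2 mm. A picture is of the moment at which its call begins. There is no depth.
- robot.close_job(): hands the job in, once; it reports no verdict.
Trained networks look in a picture, given as the dict that the camera call returned (one of the last four; its "shot" number tells which), for a name from the list of things; names that differ only in an ending like _2 or _b are one class to them, and where a whole thing is asked for, a point or a joint stands for the part that bears it (a point fixed in the world has none). Each returns a list of dicts, best first, with "p" (0 to 1); they miss things now and then, are a little off and sometimes report something else, mostly with a low value. They report only what shows in the picture. A call takes as long as a camera call. They do not tell look-alikes from the thing itself.
- models.find_in(picture, label): "position" ([x, y, z] in m, in world coordinates, good to about 4 mm: the middle of the surface that is visible of it).
- models.pinpoint(picture, label): "position" ([x, y, z] in m, in world coordinates, good to about 4 mm: a listed point, or the origin of a listed thing).
The state is a dict: "time": time; "joint_positions": joint angles; "qvel": joint speeds; "joint_torque": joint torques, N m; "tool_pos": TCP position; "ee_rot": TCP orientation; "wrist_force": force on the tool from outside, world axes, zero at the start; "wrist_torque": the same for the moment, N m; "width": finger opening in m.
Only numpy, scipy, OpenCV 4.12 (cv2) and the standard library are available. Lean on these libraries where they do the work, as an engineer would, in place of code of your own. Each camera call takes 0.05 s, during which the arm holds its last target. There are 200 camera calls.

## Working session

There is one attempt and no reset: what is moved stays moved. The work goes in short steps, Python scripts to look and compute and a tool call to move; the robot and the scene stay as the last step left them, time stands still between calls to the robot, and variables do not carry over. Pictures are saved under pics/ and viewed, about 8 in all and at most 12, crops included, and the job is handed in when it is done.

Besides the shell and the picture viewer there is one more tool, called after "Emit:" as name(argument=value, ...), one argument or row to a line, values as JSON. step_arm: Moves the arm, as the interface text tells. Its arguments: {"type":"object","properties":{"series":{"type":"array","items":{"type":"array","items":{"type":"number"}}}},"required":["series"]}

```bash
mkdir -p pics
python3 - <<'E'
from bench import robot,cams,models
import cv2,numpy as np
o=robot.get_obs();print(o['time'],o['tool_pos'],o['ee_rot'],o['width'],o['wrist_force'])
ims=[]
for c in ['top','side']:
    p=cams.snapshot(c);ims.append(p['pixels'])
    print(c,p['fov_y'],p['cx'],p['cy'],np.round(p['R'],3).tolist(),np.round(p['t'],3).tolist())
    for l in ['strip','strip_nose','holder','channel_mid','follower_nominal','stop_nominal','rail_grip','chip_box','jar','pad_phone']:
        for d in models.pinpoint(p,l)[:3]: print(l,np.round(d['position'],4),round(d['p'],2))
    cv2.imwrite(f'pics/{c}0.png',cv2.resize(p['pixels'][:,:,::-1],(800,600),interpolation=cv2.INTER_CUBIC))
E
```

```text
0.0 [0.17477757 0.52090039 0.20430313] [-3.13936135e+00 -2.41589048e-04  2.81775409e+00] 0.0939847269466928 [-1.00071736  0.2320147   0.63667684]
top 52.233599152782034 253.98529714932315 197.84534510545782 [[0.017, -1.0, 0.018], [-0.987, -0.02, -0.16], [0.161, -0.015, -0.987]] [-0.012, 0.606, 0.948]
strip [0.4952 0.2897 0.0018] 0.8
strip [0.5816 0.2367 0.0011] 0.44
strip [0.4062 0.2332 0.003 ] 0.44
strip_nose [0.3952 0.262  0.0032] 0.76
strip_nose [0.6077 0.2194 0.0076] 0.49
strip_nose [ 0.7686 -0.0868 -0.0024] 0.41
holder [ 0.5171 -0.0117 -0.0012] 0.84
channel_mid [ 0.5137 -0.0141  0.0124] 0.98
follower_nominal [0.5229 0.021  0.0202] 0.93
stop_nominal [ 0.5108 -0.0556  0.0197] 0.85
stop_nominal [0.5232 0.02   0.0238] 0.24
rail_grip [ 0.5012 -0.1258  0.0523] 0.94
chip_box [ 0.4833 -0.3267  0.0039] 0.74
chip_box [ 0.517  -0.0104  0.0007] 0.73
jar [ 0.7395  0.187  -0.0038] 0.78
jar [0.5219 0.0184 0.0224] 0.22
pad_phone [ 0.7695 -0.0895 -0.0035] 0.9
side 52.535377688188625 258.1664495550571 186.5093544798569 [[-0.96, -0.279, 0.012], [-0.146, 0.464, -0.874], [0.238, -0.841, -0.486]] [0.599, 0.158, 0.902]
strip [ 4.038e-01  2.341e-01 -1.000e-04] 0.78
strip [ 5.790e-01  2.356e-01 -1.000e-04] 0.7
strip [0.4955 0.2919 0.0011] 0.62
strip_nose [0.4958 0.3366 0.0028] 0.79
strip_nose [0.6066 0.2191 0.0014] 0.61
strip_nose [0.3897 0.2667 0.0016] 0.57
holder [ 5.232e-01 -1.150e-02 -3.000e-04] 0.65
channel_mid [ 0.5118 -0.0118  0.0137] 0.96
follower_nominal [0.5223 0.0201 0.0214] 0.6
stop_nominal [ 0.5068 -0.0577  0.0203] 0.76
rail_grip [ 0.498  -0.1306  0.0549] 0.77
chip_box [ 0.4894 -0.3285 -0.0009] 0.61
jar [0.7402 0.184  0.001 ] 0.63
pad_phone [ 0.7684 -0.0892 -0.0012] 0.62
```

View pics/top0.png

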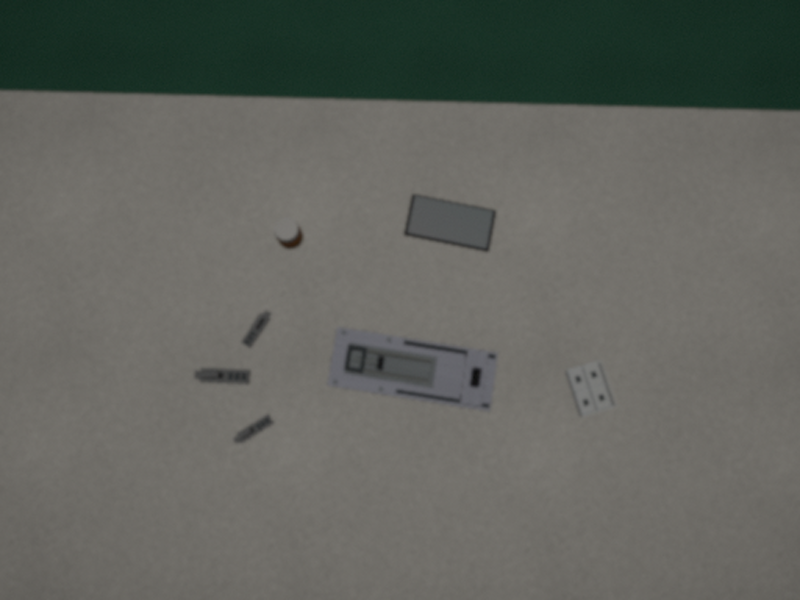

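View pics/side0.png

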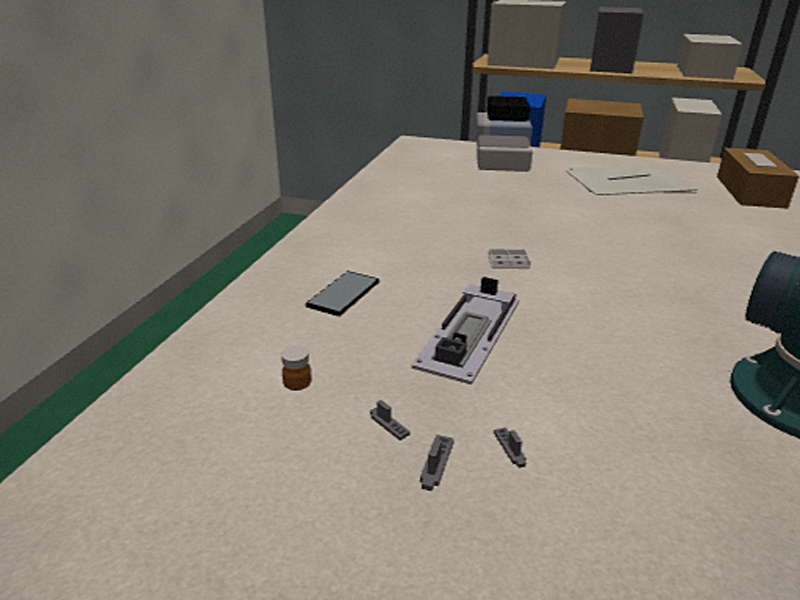

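Top view: three strip look-alikes on the left. The largest is the middle one, at about (222,376) px, with its nose towards +y. The holder sits at about (410,367) with a yaw of roughly −9°, and the rail is open on the right. The side view agrees. I'll go above the strip and take a wrist look.

Emit:
step_arm(
  series=[
    [0.1, -60, -18, 3, 10],
    [0.1, -120, -37, 6, 20],
    [0.1, -180, -56, 8, 30],
    [0.1, -240, -75, 10, 40],
    [0.1, -300, -94, 10, 50],
    [0.1, -350, -108, 10, 60],
    [0.1, -377, -117, 10, 70],
    [0.1, -377, -117, 10, 71.4],
    [0.1, -377, -117, 10, 71.4],
  ],
)

```text
time: 2.22
tool_pos: [0.4946, 0.2911, 0.1955]
ee_rot: [-3.141, -0.001, 1.574]
wrist_force: [-0.2, -0.8, 1.3]
width: 0.0517
```

```bash
cat > h.py <<'E'
from bench import robot,cams,models
import cv2,numpy as np
def st():
    o=robot.get_obs();print('t',round(o['time'],2),'tcp',np.round(o['tool_pos']*1000,1),'rpy',np.round(np.degrees(o['ee_rot']),2),'F',np.round(o['wrist_force'],2),'M',np.round(o['wrist_torque'],2),'w',round(o['width']*1000,1));return o
def look(c,labels,k=2):
    p=cams.snapshot(c)
    for l in labels:
        for d in models.pinpoint(p,l)[:k]: print(c,l,np.round(1000*np.array(d['position']),1),round(d['p'],2))
    return p
def proj(p,X):
    f=p['pixels'].shape[0]/2/np.tan(np.radians(p['fov_y']/2));c=np.asarray(p['R'])@np.asarray(X)+p['t'];return p['cx']+f*c[0]/c[2],p['cy']+f*c[1]/c[2]
def ray(p,u,v,z):
    f=p['pixels'].shape[0]/2/np.tan(np.radians(p['fov_y']/2));R=np.asarray(p['R']);C=-R.T@p['t'];d=R.T@[(u-p['cx'])/f,(v-p['cy'])/f,1];return C+d*(z-C[2])/d[2]
def save(p,n,s=1.5): cv2.imwrite(f'pics/{n}.png',cv2.resize(p['pixels'][:,:,::-1],None,fx=s,fy=s,interpolation=cv2.INTER_CUBIC))
E
python3 - <<'E'
from h import *
st();p=look('wrist',['strip','strip_nose']);save(p,'w1')
print(p['fov_y'],p['cx'],p['cy'],p['R'].tolist(),p['t'].tolist())
E
```

```text
t 2.23 tcp [494.6 291.1 195.5] rpy [-1.7997e+02 -3.0000e-02  9.0170e+01] F [-0.2  -0.77  1.28] M [-0.11  0.13  0.01] w 51.7
wrist strip [577.8 234.7  -1.1] 0.89
wrist strip [411.7 238.6  -4.8] 0.6
wrist strip_nose [386.6 261.4   3.6] 0.95
wrist strip_nose [604.  221.7   1.3] 0.64
66.34161838667622 257.63455097987907 192.53508882478977 [[0.9999961081793656, 0.0024330182358477076, -0.001365301574676309], [0.002708613199236576, -0.9639382960121227, 0.26611205327039517], [-0.0006686109950503839, -0.26611471568388095, -0.963941134642478]] [-0.4955675931295011, 0.2535142149568331, 0.4589457906119433]
```

View pics/w1.png

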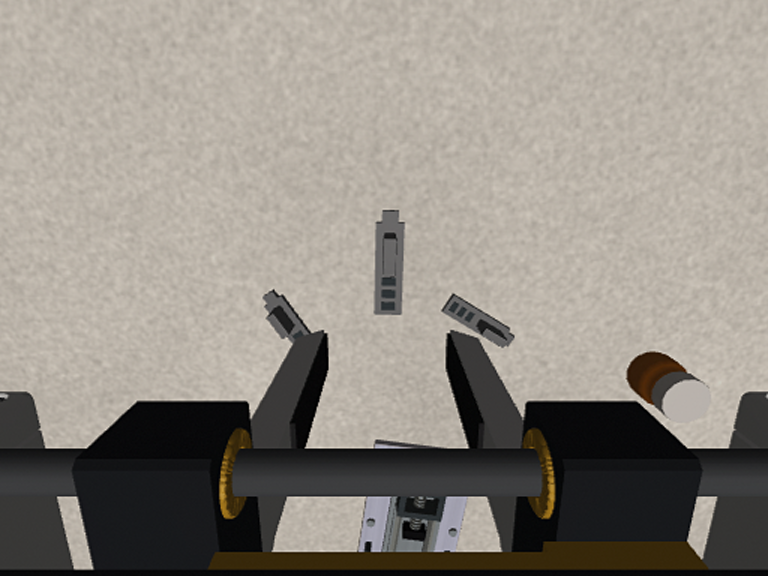

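Wrist view: the strip is centred at about (389,262), with its nose edge at (390.5,211) and tail edge at (388,314). It is nearly aligned with the tool.

Run:
```python
from h import *
p=cams.snapshot('wrist')
R=lambda u,v,z:np.round(1000*ray(p,u/1.5,v/1.5,z),1)
print('nose',R(390.5,210.5,0.0),R(390.5,210.5,.008),'tail',R(388,314,.008))
print('finTop front/back',R(390,233,.04),R(390,277,.04))
# refine: dark/edge profile across strip
g=cv2.cvtColor(p['pixels'],cv2.COLOR_RGB2GRAY).astype(int)
for v in (152,200,206):print(v,[(u,g[v,u]) for u in range(246,274)])
```

```text
nose [498.  333.1   0. ] [497.9 333.8   8. ] tail [496.2 244.1   8. ]
finTop front/back [497.3 319.9  40. ] [497.5 285.4  40. ]
152 [(246, np.int64(176)), (247, np.int64(178)), (248, np.int64(177)), (249, np.int64(180)), (250, np.int64(148)), (251, np.int64(106)), (252, np.int64(102)), (253, np.int64(103)), (254, np.int64(103)), (255, np.int64(104)), (256, np.int64(104)), (257, np.int64(104)), (258, np.int64(104)), (259, np.int64(104)), (260, np.int64(104)), (261, np.int64(104)), (262, np.int64(104)), (263, np.int64(105)), (264, np.int64(105)), (265, np.int64(105)), (266, np.int64(105)), (267, np.int64(103)), (268, np.int64(101)), (269, np.int64(121)), (270, np.int64(189)), (271, np.int64(189)), (272, np.int64(184)), (273, np.int64(183))]
200 [(246, np.int64(182)), (247, np.int64(178)), (248, np.int64(178)), (249, np.int64(168)), (250, np.int64(108)), (251, np.int64(99)), (252, np.int64(101)), (253, np.int64(101)), (254, np.int64(103)), (255, np.int64(103)), (256, np.int64(103)), (257, np.int64(104)), (258, np.int64(103)), (259, np.int64(104)), (260, np.int64(104)), (261, np.int64(10
[... 176 characters left out ...]
)), (270, np.int64(177)), (271, np.int64(177)), (272, np.int64(174)), (273, np.int64(175))]
206 [(246, np.int64(187)), (247, np.int64(185)), (248, np.int64(185)), (249, np.int64(148)), (250, np.int64(102)), (251, np.int64(99)), (252, np.int64(101)), (253, np.int64(102)), (254, np.int64(54)), (255, np.int64(47)), (256, np.int64(47)), (257, np.int64(47)), (258, np.int64(46)), (259, np.int64(47)), (260, np.int64(47)), (261, np.int64(46)), (262, np.int64(45)), (263, np.int64(82)), (264, np.int64(100)), (265, np.int64(100)), (266, np.int64(97)), (267, np.int64(115)), (268, np.int64(183)), (269, np.int64(186)), (270, np.int64(182)), (271, np.int64(180)), (272, np.int64(178)), (273, np.int64(180))]
```

Emit:
step_arm(
  series=[
    [0.1, 10.5, 2.7, 60, 1.3],
    [0.1, 10.5, 2.7, 120, 1.3],
    [0.1, 10.5, 2.7, 160, 1.3],
    [0.1, 10.5, 2.7, 183.5, 1.3],
    [0.1, 10.5, 2.7, 183.5, 1.3],
    [-1, 10.5, 2.7, 183.5, 1.3],
    [-1, 10.5, 2.7, 183.5, 1.3],
    [-1, 10.5, 2.7, 183.5, 1.3],
    [-1, 10.5, 2.7, 183.5, 1.3],
    [-1, 10.5, 2.7, 183.5, 1.3],
    [-1, 10.5, 2.7, 183.5, 1.3],
  ],
)

```text
time: 3.8
tool_pos: [0.498, 0.3012, 0.0124]
ee_rot: [3.141, -0.0, 1.549]
wrist_force: [-1.4, 0.6, 2.8]
width: 0.0095
```

Emit:
step_arm(
  series=[
    [-1, 0, 0, -15, 0],
    [-1, 0, 0, -50, 0],
    [-1, 0, 0, -90, 0],
    [-1, -30, 0, -130, 0],
    [-1, -70, 0, -165, 2],
    [-1, -115, 2, -195, 4],
    [-1, -165, 3, -210, 6],
    [-1, -215, 4, -218, 8],
    [-1, -265, 5, -218, 8],
    [-1, -315, 6, -218, 8],
    [-1, -360, 6, -218, 8],
    [-1, -390, 6, -218, 8],
    [-1, -401, 6, -218, 8],
    [-1, -401, 6, -218, 8],
    [-1, -401, 6, -218, 8],
  ],
)

```text
time: 5.68
tool_pos: [0.4952, -0.0988, 0.2302]
ee_rot: [3.141, -0.001, 1.411]
wrist_force: [1.2, -0.3, -0.8]
width: 0.0097
```

Run:
```python
from h import *
st();p=look('wrist',['channel_mid','follower_nominal','stop_nominal','holder','rail_grip','strip','strip_nose'],1);save(p,'w2',1.56)
np.save('w2.npy',p,allow_pickle=True)
```

```text
t 5.67 tcp [495.2 -98.8 230.2] rpy [ 1.7999e+02 -4.0000e-02  8.0830e+01] F [ 1.16 -0.3  -0.8 ] M [-0.03  0.08 -0.02] w 9.7
wrist channel_mid [516.8 -12.2   8.8] 0.58
wrist follower_nominal [522.4  20.6  18.6] 0.56
wrist stop_nominal [507.2 -57.4  16.5] 0.85
wrist holder [514.5  -6.9  -2.9] 0.66
wrist rail_grip [ 499.9 -123.    55.4] 0.75
wrist strip [ 494.4 -115.7  218.7] 0.87
wrist strip_nose [501.4 -65.3 218.5] 0.93
```

View pics/w2.png

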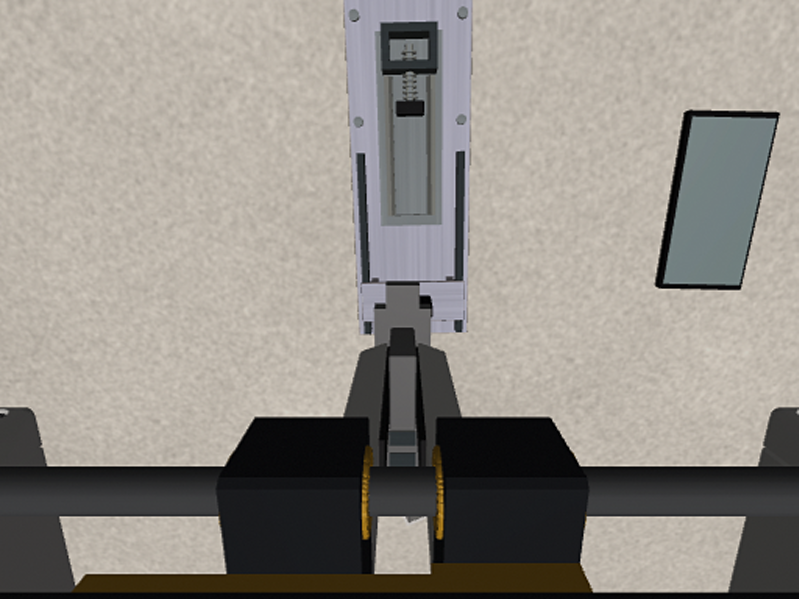

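Wrist view: the holder is nearly upright in the image. Plate edges run from about 345 to 470 px, the housing is at (410,48), the follower face at about row 115, and the stop at about row 218. Next I fit the holder pose from the plate edges and the channel.

Run:
```python
from h import *
p=np.load('w2.npy',allow_pickle=True).item();I=p['pixels'].astype(int);s=1.56
b=(I[:,:,2]-I[:,:,0])>2
L=[];Rr=[]
for v in range(4,180,4):
    c=np.where(b[v,215:312])[0]+215
    if len(c)<10: continue
    L.append(ray(p,c[0]-.5,v,.008)[:2]*1000);Rr.append(ray(p,c[-1]+.5,v,.008)[:2]*1000)
for n,E in(('L',L),('R',Rr)):
    E=np.array(E);vx,vy,x0,y0=cv2.fitLine(E.astype(np.float32),cv2.DIST_HUBER,0,.01,.01).ravel()
    if vy<0:vx,vy=-vx,-vy
    d=(E-[x0,y0])@[vy,-vx]
    print(n,'yaw',np.degrees(np.arctan2(-vx,vy)),'x at y=-13',x0+vx/vy*(-13-y0),'rms',d.std(),len(E))
R=lambda u,v,z:np.round(1000*ray(p,u/s,v/s,z),1)
print('housing tl,tr,br,bl z34',R(381,23,.034),R(439,23,.034),R(436,74,.034),R(381,74,.034))
print('follower face top edge?',R(410,115,.015),R(410,103,.028),'stop',R(411,214,.019),R(411,222,.019))
print('nose',R(404,283,.222),'nose width',R(387,290,.222),R(420,290,.222),'shoulder',R(376,306,.226),R(430,306,.226))
v=[150,170,190]
g=cv2.cvtColor(p['pixels'],cv2.COLOR_RGB2GRAY)
for r in v:
    print(r,g[int(r/s),240:286].tolist(),round(R(0,r,.014)[1],1))
x0=240
c=cv2.resize(p['pixels'][0:220,200:330,::-1],None,fx=4,fy=4,interpolation=cv2.INTER_CUBIC)[:600];cv2.imwrite('pics/c2.png',c);print(c.shape)
```

```text
L yaw -7.992535 x at y=-13 466.87216 rms 0.36369748001649727 44
R yaw -7.8781695 x at y=-13 566.0517 rms 0.376064988984024 44
housing tl,tr,br,bl z34 [510.   83.6  34. ] [551.7  76.9  34. ] [544.8  43.7  34. ] [504.2  50.3  34. ]
follower face top edge? [521.8  20.7  15. ] [522.7  27.8  28. ] stop [510.5 -56.5  19. ] [509.4 -63.1  19. ]
nose [502.  -66.9 222. ] nose width [494.4 -68.7 222. ] [508.1 -70.9 222. ] shoulder [489.1 -73.8 226. ] [511.2 -77.4 226. ]
150 [162, 168, 160, 129, 125, 123, 122, 117, 112, 113, 86, 84, 101, 118, 120, 121, 122, 122, 122, 121, 118, 121, 124, 127, 126, 126, 124, 121, 122, 123, 126, 125, 125, 95, 80, 76, 103, 115, 114, 120, 123, 122, 122, 152, 167, 171] 48.1
170 [162, 163, 169, 139, 129, 124, 123, 119, 113, 113, 99, 86, 93, 118, 119, 121, 123, 122, 123, 124, 121, 121, 124, 128, 127, 127, 125, 123, 124, 123, 126, 125, 125, 116, 84, 75, 104, 115, 116, 121, 125, 122, 122, 151, 168, 170] 33.1
190 [164, 160, 166, 148, 130, 126, 124, 123, 114, 113, 108, 87, 87, 98, 117, 120, 123, 122, 124, 124, 121, 121, 124, 128, 128, 126, 126, 124, 124, 124, 129, 126, 127, 106, 84, 79, 95, 116, 117, 122, 126, 123, 121, 149, 167, 169] 17.8
(600, 520, 3)
```

View pics/c2.png

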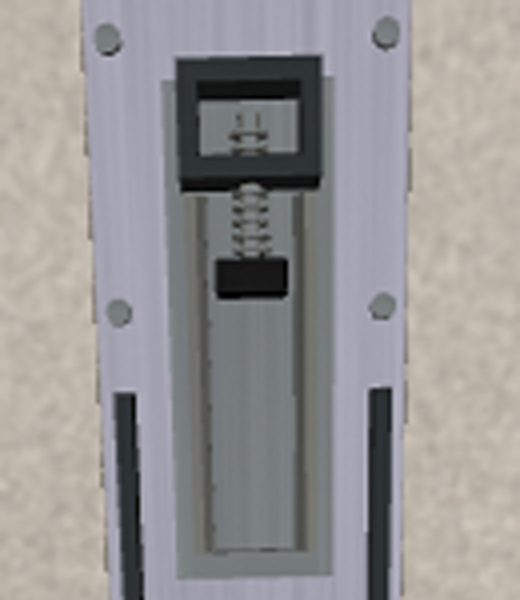

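Crop: the channel, the follower (face lower edge at about y 298 of the crop) and the stop bar at about y 550–577 are all clear. Rays put the stop edge near y −56.6 and the face near y 20.3, about 77.5 mm apart, which matches the given 78 mm. I'll move to just above the channel and compare strip and channel at a similar depth.

Emit:
step_arm(
  series=[
    [-1, 15, 2, 20, -0.7],
    [-1, 40, 5, 60, -0.7],
    [-1, 60, 7, 105, -0.7],
    [-1, 68.6, 7, 145, -0.7],
    [-1, 68.6, 7, 170, -0.7],
    [-1, 68.6, 7, 180, -0.7],
    [-1, 68.6, 7, 180, -0.7],
    [-1, 68.6, 7, 180, -0.7],
  ],
)

```text
time: 7.08
tool_pos: [0.5142, -0.0338, 0.0516]
ee_rot: [3.139, 0.0, 1.421]
wrist_force: [0.6, -0.0, -0.3]
width: 0.0095
```

Run:
```python
from h import *
st();p=cams.snapshot('wrist');np.save('w3.npy',p,allow_pickle=True)
c=cv2.resize(p['pixels'][30:230,170:350,::-1],None,fx=3,fy=3,interpolation=cv2.INTER_CUBIC);cv2.imwrite('pics/c3.png',c)
```

```text
t 7.08 tcp [514.2 -33.8  51.6] rpy [179.83   0.    81.43] F [ 0.61 -0.04 -0.28] M [-0.08  0.03 -0.01] w 9.5
```

View pics/c3.png

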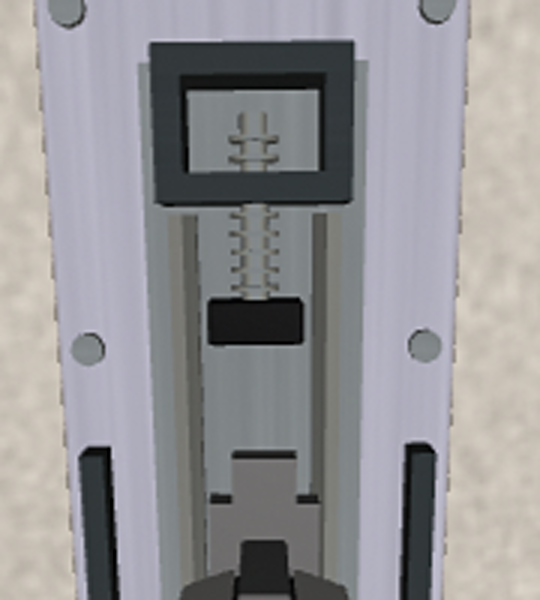

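Crop: the nose is at (264,455), shoulders span 210–320, and the follower is centred at (255,320). The channel runs slightly up-left relative to the strip, so I'll quantify yaw and lateral offset.

Run:
```python
from h import *
p=np.load('w3.npy',allow_pickle=True).item();I=p['pixels'].astype(int)
a=np.radians(81.43);ex=np.array([np.cos(a),np.sin(a)]);ey=np.array([np.sin(a),-np.cos(a)]);T=np.array([514.2,-33.8])
def Q(u,v,z): 
    w=1000*ray(p,170+u/3,30+v/3,z)[:2]-T; return np.round([w@ex,w@ey],1)   # along tool x (nose), tool y (right)
print('housing',Q(150,42,.034),Q(354,42,.034),Q(155,203,.034),Q(352,203,.034))
print('follower top corners back',Q(208,298,.028),Q(303,298,.028),'bottom front',Q(208,343,.015),Q(303,343,.015))
zu=.0516-.0124
print('nose top',Q(232,453,zu+.008),Q(296,453,zu+.008),'nose bottom',Q(232,450,zu),'shoulder',Q(210,502,zu+.008),Q(320,502,zu+.008))
print('screws',Q(67,10,.009),Q(437,7,.009),Q(88,349,.009),Q(425,346,.009))
print('darkrails',Q(80,450,.009),Q(110,450,.009),Q(406,446,.009),Q(436,446,.009))
print('wall top outer/inner L',Q(169,216,.023),Q(183,216,.023),'R',Q(327,216,.023),Q(342,216,.023))
g=cv2.cvtColor(p['pixels'],cv2.COLOR_RGB2GRAY)
b=(I[:,:,2]-I[:,:,0])>2
for nm,k in(('L',0),('R',-1)):
    E=[]
    for v in range(32,200,3):
        c=np.where(b[v,165:345])[0]+165
        E.append(1000*ray(p,c[k]+(-.5 if k==0 else .5),v,.008)[:2]-T)
    E=np.array(E);E=np.c_[E@ex,E@ey];f=np.polyfit(E[:,0],E[:,1],1);print(nm,'slope deg',np.degrees(np.arctan(f[0])),'lat at 0,50',f[1],f[1]+50*f[0],'rms',(E[:,1]-np.polyval(f,E[:,0])).std())
```

```text
housing [116.3 -22.1] [116.3  19.3] [ 85.3 -22.1] [85.2 19.7]
follower top corners back [ 65.2 -11.5] [65.2  9.8] bottom front [ 53.7 -12.5] [53.7 10.5]
nose top [33.9 -5.9] [33.9  7.8] nose bottom [32.7 -6.1] shoulder [ 23.  -10.7] [23.  13.1]
screws [128.  -43.5] [128.6  40.3] [ 51.6 -42.8] [52.3 41.3]
darkrails [ 25.8 -46.3] [ 25.8 -38.5] [26.7 37.7] [26.7 45.4]
wall top outer/inner L [ 82.9 -20.3] [ 82.9 -17.2] R [82.9 15.2] [82.9 18.6]
L slope deg -0.5566391351178531 lat at 0,50 -49.728655382978275 -50.214429948987764 rms 0.2155062167162686
R slope deg -0.6169686068300114 lat at 0,50 48.69106296745516 48.15263547805583 rms 0.2080866296370677
```

Emit:
step_arm(
  series=[
    [-1, 0, -1.7, 3, -0.6],
    [-1, 0, -1.7, 8, -0.6],
    [-1, 0, -1.7, 13, -0.6],
    [-1, 0, -1.7, 16, -0.6],
    [-1, 0, -1.7, 18, -0.6],
    [-1, 0, -1.7, 18, -0.6],
    [-1, 5, -1.7, 18, -0.6],
    [-1, 10, -1.7, 18, -0.6],
    [-1, 14, -1.7, 18, -0.6],
    [-1, 15, -1.7, 18, -0.6],
    [-1, 15, -1.7, 18, -0.6],
  ],
)

```text
time: 8.5
tool_pos: [0.5136, -0.0182, 0.032]
ee_rot: [3.142, 0.0, 1.432]
wrist_force: [-0.1, 0.4, -0.6]
width: 0.0101
```

```bash
cat >> h.py <<'E'
def force(n=6,a=82.0):
    F=[];M=[];a=np.radians(a)
    for _ in range(n):
        cams.snapshot('wrist');o=robot.get_obs();F.append(o['wrist_force']);M.append(o['wrist_torque'])
    m=np.mean(F,0);s=np.std(F,0);print('along',round(m[0]*np.cos(a)+m[1]*np.sin(a),2),'lat',round(m[0]*np.sin(a)-m[1]*np.cos(a),2),'z',round(m[2],2),'sd',np.round(s,2),'M',np.round(np.mean(M,0),3))
E
python3 -c "
from h import *
st();force(8)"
```

```text
t 8.5 tcp [513.6 -18.2  32. ] rpy [180.     0.    82.06] F [-0.06  0.36 -0.57] M [-0.04  0.04 -0.06] w 10.1
along 0.1 lat 0.04 z -0.58 sd [0.45 0.5  0.23] M [-0.06   0.059  0.003]
```

Emit:
step_arm(
  series=[
    [-1, 0, 0, -1.3, 0],
    [-1, 2, 0, -1.3, 0],
    [-1, 4, 0, -1.3, 0],
    [-1, 6, 0, -1.3, 0],
    [-1, 8, 0, -1.3, 0],
    [-1, 10, 0, -1.3, 0],
    [-1, 11, 0, -1.3, 0],
    [-1, 11, 0, -1.3, 0],
  ],
)

```text
time: 9.9
tool_pos: [0.5151, -0.0077, 0.0333]
ee_rot: [-3.142, 0.0, 1.432]
wrist_force: [-1.5, -3.5, 0.3]
width: 0.0098
```

```bash
python3 -c "
from h import *
st();force(8);st()"
```

```text
t 9.9 tcp [515.1  -7.7  33.3] rpy [-1.800e+02  3.000e-02  8.204e+01] F [-1.5  -3.47  0.28] M [-0.77  0.23  0.  ] w 9.8
along -3.43 lat -0.67 z 0.35 sd [0.58 0.41 0.45] M [-0.746  0.237  0.008]
t 10.3 tcp [515.1  -7.4  33.3] rpy [180.    -0.    82.05] F [-0.93 -3.88  0.47] M [-0.74  0.28  0.05] w 9.9
```

Emit:
step_arm(
  series=[
    [-1, 2, 0, 0, 0],
    [-1, 4, 0, 0, 0],
    [-1, 6, 0, 0, 0],
    [-1, 8, 0, 0, 0],
    [-1, 9, 0, 0, 0],
    [-1, 9, 0, 0, 0],
  ],
)

```text
time: 11.05
tool_pos: [0.5163, 0.0008, 0.0333]
ee_rot: [-3.142, 0.002, 1.432]
wrist_force: [-2.0, -6.4, 0.4]
width: 0.0099
```

```bash
python3 -c "
from h import *
st();force(8)
p=cams.snapshot('wrist');np.save('w4.npy',p,allow_pickle=True)
c=cv2.resize(p['pixels'][30:230,170:350,::-1],None,fx=3,fy=3,interpolation=cv2.INTER_CUBIC);cv2.imwrite('pics/c4.png',c)"
```

```text
t 11.05 tcp [516.3   0.8  33.3] rpy [-1.800e+02  1.000e-01  8.206e+01] F [-2.05 -6.44  0.45] M [-1.21  0.32  0.01] w 9.9
along -5.67 lat -0.69 z 0.71 sd [0.39 0.57 0.41] M [-1.24   0.358  0.021]
```

View pics/c4.png

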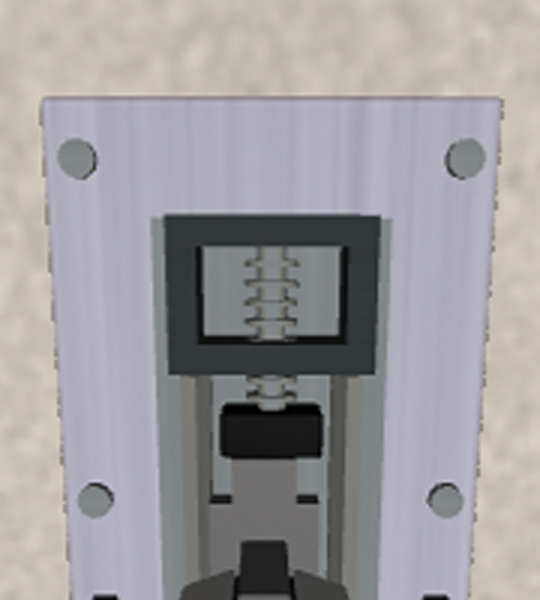

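Crop: the nose presses the follower squarely, at (271,430). The strip is centred at about 265 and the channel at about 271, so the strip sits about 1.2 mm left. I'll correct by 1 mm while advancing.

Emit:
step_arm(
  series=[
    [-1, 1, 0.5, 0, 0],
    [-1, 2, 1, 0, 0],
    [-1, 3, 1, 0, 0],
    [-1, 3.7, 1, 0, 0],
    [-1, 3.7, 1, 0, 0],
  ],
)

```text
time: 12.12
tool_pos: [0.5171, 0.004, 0.0332]
ee_rot: [-3.14, 0.003, 1.432]
wrist_force: [-2.9, -6.6, 0.4]
width: 0.0097
```

```bash
python3 -c "
from h import *
st();force(12);st()"
```

```text
t 12.12 tcp [517.1   4.   33.2] rpy [-1.7991e+02  1.5000e-01  8.2060e+01] F [-2.86 -6.62  0.39] M [-1.39  0.69  0.07] w 9.7
along -6.89 lat -1.72 z 1.46 sd [0.61 0.32 0.38] M [-1.382  0.632  0.054]
t 12.72 tcp [517.1   4.   33.2] rpy [-1.7991e+02  1.5000e-01  8.2050e+01] F [-2.09 -6.78  1.72] M [-1.39  0.67  0.05] w 10.0
```

Emit:
step_arm(
  series=[
    [-1, 0, 0, 1, 0],
    [-1, 0, 0, 2, 0],
    [-1, 0, 0, 3, 0],
    [-1, 0, 0, 4, 0],
    [-1, 0, 0, 5, 0],
    [-1, 0, 0, 5, 0],
  ],
)

```text
time: 13.48
tool_pos: [0.5183, 0.0038, 0.0288]
ee_rot: [3.14, 0.002, 1.432]
wrist_force: [-0.5, -7.1, 2.1]
width: 0.0098
```

```bash
python3 -c "
from h import *
st();force(8)
p=cams.snapshot('wrist');np.save('w5.npy',p,allow_pickle=True)
c=cv2.resize(p['pixels'][30:230,170:350,::-1],None,fx=3,fy=3,interpolation=cv2.INTER_CUBIC)
s=cams.snapshot('side')
u,v=map(int,proj(s,[.515,-.01,.03]));d=cv2.resize(s['pixels'][v-40:v+40,u-36:u+36,::-1],None,fx=7.5,fy=7.5,interpolation=cv2.INTER_CUBIC)[:600]
cv2.imwrite('pics/c5.png',cv2.resize(np.hstack([c,d]),None,fx=.74,fy=.74,interpolation=cv2.INTER_AREA))"
```

```text
t 13.47 tcp [518.3   3.8  28.8] rpy [1.7993e+02 1.4000e-01 8.2040e+01] F [-0.45 -7.15  2.07] M [-1.42  0.31 -0.02] w 9.8
along -6.73 lat 0.17 z 1.6 sd [0.49 0.43 0.56] M [-1.437e+00  2.640e-01 -1.000e-03]
```

View pics/c5.png

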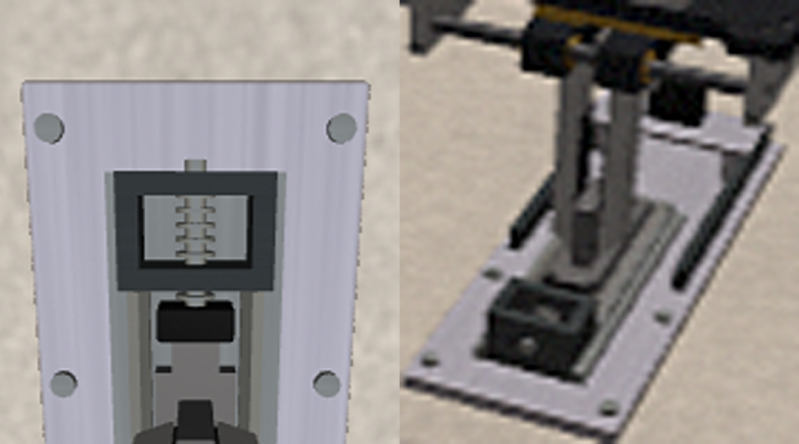

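The strip is down in the channel and centred (nose mid about 196, channel about 195), with the follower near the housing. The side view shows it lying in. I'll lower the rest.

Emit:
step_arm(
  series=[
    [-1, 0, 0, 0.7, 0],
    [-1, 0, 0, 1.4, 0],
    [-1, 0, 0, 1.8, 0],
    [-1, 0, 0, 1.8, 0],
    [-1, 0, 0, 1.8, 0],
  ],
)

```text
time: 14.6
tool_pos: [0.5184, 0.0038, 0.0271]
ee_rot: [3.14, 0.002, 1.432]
wrist_force: [-1.6, -6.8, 2.6]
width: 0.0097
```

```bash
python3 -c "
from h import *
st();force(8)"
```

```text
t 14.6 tcp [518.4   3.8  27.1] rpy [1.7991e+02 1.3000e-01 8.2040e+01] F [-1.58 -6.81  2.64] M [-1.39  0.29 -0.  ] w 9.7
along -7.05 lat -0.21 z 2.08 sd [0.37 0.56 0.33] M [-1.419  0.258  0.   ]
```

Emit:
step_arm(
  series=[
    [-1, 0, 0, 0.4, 0],
    [-1, 0, 0, 0.8, 0],
    [-1, 0, 0, 0.8, 0],
  ],
)

```text
time: 15.38
tool_pos: [0.5185, 0.0038, 0.0265]
ee_rot: [3.14, 0.002, 1.432]
wrist_force: [-1.2, -7.5, 2.2]
width: 0.0099
```

```bash
python3 -c "
from h import *
st();force(8)"
```

```text
t 15.38 tcp [518.5   3.8  26.5] rpy [1.799e+02 1.300e-01 8.204e+01] F [-1.22 -7.46  2.23] M [-1.43  0.27  0.01] w 9.9
along -6.9 lat -0.08 z 2.54 sd [0.35 0.54 0.55] M [-1.366  0.323  0.019]
```

Emit:
step_arm(
  series=[
    [-1, 0, 0, 0.4, 0],
    [-1, 0, 0, 0.8, 0],
    [-1, 0, 0, 0.8, 0],
  ],
)

```text
time: 16.15
tool_pos: [0.5185, 0.0039, 0.0264]
ee_rot: [3.14, 0.002, 1.432]
wrist_force: [-2.5, -7.5, 5.9]
width: 0.0099
```

```bash
python3 -c "
from h import *
st();force(8)"
```

```text
t 16.15 tcp [518.5   3.9  26.4] rpy [1.7989e+02 1.3000e-01 8.2050e+01] F [-2.48 -7.46  5.9 ] M [-1.28  0.61  0.05] w 9.9
along -7.2 lat -1.72 z 5.81 sd [0.54 0.35 0.4 ] M [-1.281  0.602  0.046]
```

Floor contact: TCP z stalls at 26.4 with about 6 N. Now I release.

Emit:
step_arm(
  series=[
    [-0.8, 0, 0, -0.3, 0],
    [-0.6, 0, 0, -0.5, 0],
    [-0.4, 0, 0, -0.5, 0],
    [-0.4, 0, 0, -0.5, 0],
    [-0.4, 0, 0, -0.5, 0],
    [-0.4, 0, 0, -0.5, 0],
    [-0.4, 0, 0, -20, 0],
    [-0.4, 0, 0, -50, 0],
    [-0.4, -20, 0, -90, 0],
    [-0.4, -50, 0, -120, 0],
    [-0.4, -80, 0, -130, 0],
    [-0.4, -100, 0, -130, 0],
    [-0.4, -100, 0, -130, 0],
  ],
)

```text
time: 18.18
tool_pos: [0.5039, -0.0949, 0.155]
ee_rot: [3.141, -0.0, 1.43]
wrist_force: [0.8, 0.1, 0.3]
width: 0.0281
```

```bash
python3 -c "
from h import *
st();force(4)
p=look('wrist',['strip','strip_nose','rail_grip'],1);np.save('w6.npy',p,allow_pickle=True)
c=cv2.resize(p['pixels'][0:300,130:380,::-1],None,fx=2,fy=2,interpolation=cv2.INTER_CUBIC)
cv2.imwrite('pics/c6.png',c)
s=look('side',['strip','rail_grip'],1);look('top',['rail_grip'],1)
np.save('s6.npy',s,allow_pickle=True)"
```

```text
t 18.18 tcp [503.9 -94.9 155. ] rpy [ 1.7998e+02 -2.0000e-02  8.1920e+01] F [0.81 0.06 0.27] M [-0.07  0.04  0.02] w 28.1
along 0.43 lat -0.55 z 0.13 sd [0.37 0.37 0.3 ] M [-0.06   0.045 -0.011]
wrist strip [517.3 -11.2  15.8] 0.64
wrist strip_nose [521.3  19.3  18.6] 0.71
wrist rail_grip [ 499.6 -125.8   59.3] 0.71
side strip [516.8  -9.   11.2] 0.73
side rail_grip [ 501.2 -129.9   54.6] 0.53
top rail_grip [769.5 -89.9  -2.5] 0.65
```

View pics/c6.png

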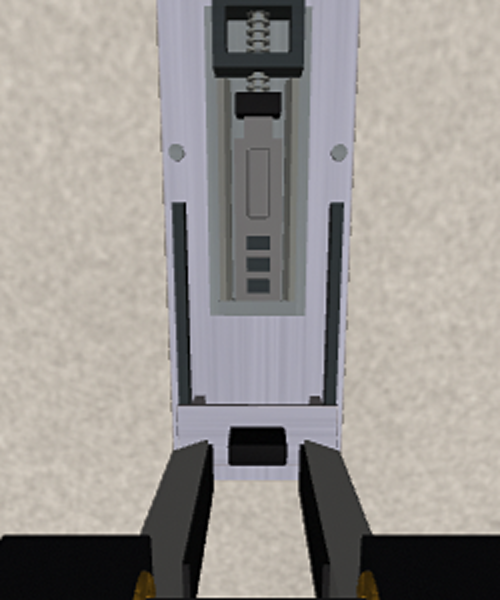

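Seated: the nose is at (260,116) against the follower, and the tail at row 299 sits just ahead of the stop bar at 300–315. The rail block spans (229–287, 427–467). Next I measure the block and the seated tail.

Run:
```python
from h import *
p=np.load('w6.npy',allow_pickle=True).item()
a=np.radians(82.0);ex=np.array([np.cos(a),np.sin(a)]);ey=np.array([np.sin(a),-np.cos(a)]);T=np.array([503.9,-94.9])
def Q(u,v,z):
    w=1000*ray(p,130+u/2,v/2,z)[:2]; return np.round(w,1),np.round([(w-T)@ex,(w-T)@ey],1)
print('block rear top',Q(258,467,.0565),'front bottom',Q(258,427,.0285))
print('plate front',Q(258,405,.0285),'rear',Q(258,480,.0285))
print('tail',Q(258,299,.022),'stop',Q(258,301,.019),Q(258,315,.014),'face',Q(258,118,.015))
```

```text
block rear top (array([ 500. , -135.9]), array([-41.1,   1.8])) front bottom (array([ 501.7, -124.4]), array([-29.5,   1.9]))
plate front (array([ 503.4, -111.9]), array([-16.9,   1.9])) rear (array([ 497.4, -155.7]), array([-61.1,   2. ]))
tail (array([511.2, -55.8]), array([39.8,  1.7])) stop (array([511. , -57.2]), array([38.3,  1.8])) (array([509.9, -65.4]), array([30. ,  1.8])) face (array([523.4,  32.6]), array([129. ,   1.5]))
```

Emit:
step_arm(
  series=[
    [-1, -40, 1, 0, 0],
    [-1, -70, 1, 0, 0],
    [-1, -70, 1, 40, 0],
    [-1, -70, 1, 80, 0],
    [-1, -70, 1, 108, 0],
    [-1, -70, 1, 117, 0],
    [-1, -70, 1, 117, 0],
    [-1, -62, 1, 117, 0],
    [-1, -54, 1, 117, 0],
    [-1, -46, 1, 117, 0],
    [-1, -38, 1, 117, 0],
    [-1, -30, 1, 117, 0],
    [-1, -22, 1, 117, 0],
    [-1, -22, 1, 117, 0],
  ],
)

```text
time: 20.58
tool_pos: [0.5019, -0.1146, 0.0376]
ee_rot: [-3.141, -0.002, 1.433]
wrist_force: [-0.9, -0.1, 0.6]
width: 0.0004
```

```bash
python3 -c "
from h import *
st();force(5)
look('side',['rail_grip','strip'],1);look('wrist',['rail_grip','strip'],1)"
```

```text
t 20.57 tcp [ 501.9 -114.6   37.6] rpy [-1.7997e+02 -1.0000e-01  8.2100e+01] F [-0.89 -0.08  0.6 ] M [-0.16  0.06 -0.01] w 0.4
along -0.06 lat 0.23 z -0.29 sd [0.21 0.27 0.31] M [-0.088  0.082 -0.018]
side rail_grip [ 502.5 -100.8   56.2] 0.57
side strip [517.3 -10.3  11.3] 0.66
wrist rail_grip [501.3 -97.   51.6] 0.94
wrist strip [516.3 -10.7  17.4] 0.58
```

Emit:
step_arm(
  series=[
    [-1, 5, 0, 0, 0],
    [-1, 11, 0, 0, 0],
    [-1, 17, 0, 0, 0],
    [-1, 23, 0, 0, 0],
    [-1, 28, 0, 0, 0],
    [-1, 32, 0, 0, 0],
    [-1, 35, 0, 0, 0],
    [-1, 35, 0, 0, 0],
  ],
)

```text
time: 22.12
tool_pos: [0.5069, -0.0807, 0.0379]
ee_rot: [3.141, -0.001, 1.432]
wrist_force: [1.1, -1.3, -1.0]
width: 0.0006
```

```bash
python3 -c "
from h import *
st();force(5)
look('side',['rail_grip','strip'],1);look('wrist',['rail_grip','strip','strip_nose'],1)"
```

```text
t 22.12 tcp [506.9 -80.7  37.9] rpy [ 1.7999e+02 -6.0000e-02  8.2060e+01] F [ 1.07 -1.27 -0.96] M [-0.4  0.   0. ] w 0.6
along -0.2 lat 0.09 z -0.41 sd [0.46 0.2  0.45] M [-0.168  0.064 -0.026]
side rail_grip [507.2 -67.5  56.5] 0.91
side strip [ 5.737e+02  2.342e+02 -2.000e-01] 0.78
wrist rail_grip [509.5 -63.6  56. ] 0.76
wrist strip [514.9 -12.5  14.2] 0.79
wrist strip_nose [526.2  35.3  14.3] 0.9
```

Emit:
step_arm(
  series=[
    [-1, 1, 0, 0, 0],
    [-1, 2, 0, 0, 0],
    [-1, 3, 0, 0, 0],
    [-1, 4, 0, 0, 0],
    [-1, 5, 0, 0, 0],
    [-1, 6, 0, 0, 0],
    [-1, 7, 0, 0, 0],
  ],
)

```text
time: 23.6
tool_pos: [0.5078, -0.0743, 0.0379]
ee_rot: [3.142, -0.0, 1.432]
wrist_force: [-1.0, -2.7, -0.8]
width: 0.0003
```

Emit:
step_arm(
  series=[
    [-1, 1, 0, 0, 0],
    [-1, 2, 0, 0, 0],
  ],
)

```text
time: 23.85
tool_pos: [0.5081, -0.0723, 0.0379]
ee_rot: [3.141, -0.0, 1.432]
wrist_force: [-0.3, -3.4, 0.6]
width: 0.0003
```

Emit:
step_arm(
  series=[
    [-1, 1, 0, 0, 0],
    [-1, 2, 0, 0, 0],
  ],
)

```text
time: 24.1
tool_pos: [0.5084, -0.0703, 0.0379]
ee_rot: [3.142, -0.0, 1.432]
wrist_force: [-0.5, -4.1, 0.7]
width: 0.0007
```

Emit:
step_arm(
  series=[
    [-1, 1, 0, 0, 0],
    [-1, 2, 0, 0, 0],
  ],
)

```text
time: 24.35
tool_pos: [0.5086, -0.0684, 0.0379]
ee_rot: [3.142, 0.0, 1.432]
wrist_force: [-0.7, -4.9, 0.8]
width: 0.0005
```

Emit:
step_arm(
  series=[
    [-1, 0.8, 0, 0, 0],
    [-1, 1.5, 0, 0, 0],
  ],
)

```text
time: 24.6
tool_pos: [0.5087, -0.0684, 0.0379]
ee_rot: [3.142, 0.003, 1.432]
wrist_force: [-1.5, -8.3, 0.9]
width: 0.0003
```

```bash
python3 -c "
from h import *
st();force(4)
look('side',['rail_grip'],1);look('wrist',['rail_grip','channel_mid'],1)"
```

```text
t 24.6 tcp [508.7 -68.4  37.9] rpy [180.     0.18  82.05] F [-1.48 -8.27  0.94] M [-1.54  0.38  0.02] w 0.3
along -6.89 lat -0.5 z 0.6 sd [0.25 0.32 0.23] M [-1.329  0.327  0.014]
side rail_grip [508.2 -56.5  55.2] 0.73
wrist rail_grip [508.2 -51.1  58.6] 0.95
wrist channel_mid [511.5 -49.1  57.3] 0.55
```

Emit:
step_arm(
  series=[
    [-1, 0.8, 0, 0, 0],
    [-1, 1.6, 0, 0, 0],
    [-1, 1.6, 0, 0, 0],
  ],
)

```text
time: 25.42
tool_pos: [0.5086, -0.0683, 0.0379]
ee_rot: [-3.142, 0.006, 1.432]
wrist_force: [-1.5, -10.8, -0.1]
width: 0.0004
```

Stalled at y −68.3 while the force climbs, so this is a hard end. I'll back off, lift and verify.

Emit:
step_arm(
  series=[
    [-1, -4, 0, 0, 0],
    [-1, -15, 0, 0, 0],
    [-1, -30, 0, -10, 0],
    [-1, -45, 0, -50, 0],
    [-1, -60, 0, -100, 0],
    [-1, -60, 0, -130, 0],
    [-1, -60, 0, -130, 0],
  ],
)

```text
time: 26.3
tool_pos: [0.5026, -0.126, 0.1717]
ee_rot: [3.134, 0.001, 1.431]
wrist_force: [1.3, 0.1, 0.7]
width: 0.0001
```

Run:
```python
from h import *
st();force(4)
p=look('wrist',['strip','strip_nose','rail_grip','channel_mid'],1)
s=look('side',['strip','rail_grip','chip_box','jar','pad_phone'],1)
c=cv2.resize(p['pixels'][0:240,150:366,::-1],None,fx=2.3,fy=2.3,interpolation=cv2.INTER_CUBIC)
u,v=map(int,proj(s,[.515,-.02,.03]));d=cv2.resize(s['pixels'][v-45:v+45,u-25:u+25,::-1],None,fx=c.shape[0]/90,fy=c.shape[0]/90,interpolation=cv2.INTER_CUBIC)
d=cv2.resize(d,(300,c.shape[0]));cv2.imwrite('pics/c7.png',np.hstack([c,d])[:600]);print(c.shape,d.shape)
a=np.radians(82.0);ex=np.array([np.cos(a),np.sin(a)])
np.save('w7.npy',p,allow_pickle=True)
```

```text
t 26.3 tcp [ 502.6 -126.   171.7] rpy [1.7957e+02 6.0000e-02 8.2010e+01] F [1.29 0.09 0.65] M [-0.08  0.09 -0.01] w 0.1
along 0.21 lat -0.14 z -0.62 sd [0.9  0.27 0.38] M [-0.056  0.038 -0.003]
wrist strip [517.1 -11.6  16.4] 0.67
wrist strip_nose [520.9  38.1  14.9] 0.93
wrist rail_grip [508.6 -48.4  55.3] 0.74
wrist channel_mid [519.  -14.2  11. ] 0.59
side strip [7.415e+02 1.888e+02 2.000e-01] 0.73
side rail_grip [510.5 -54.8  52.7] 0.85
side chip_box [ 484.9 -327.6    2. ] 0.75
side jar [740.  186.8   1.4] 0.66
side pad_phone [772.5 -94.1  -1.6] 0.75
(552, 497, 3) (552, 300, 3)
```

View pics/c7.png

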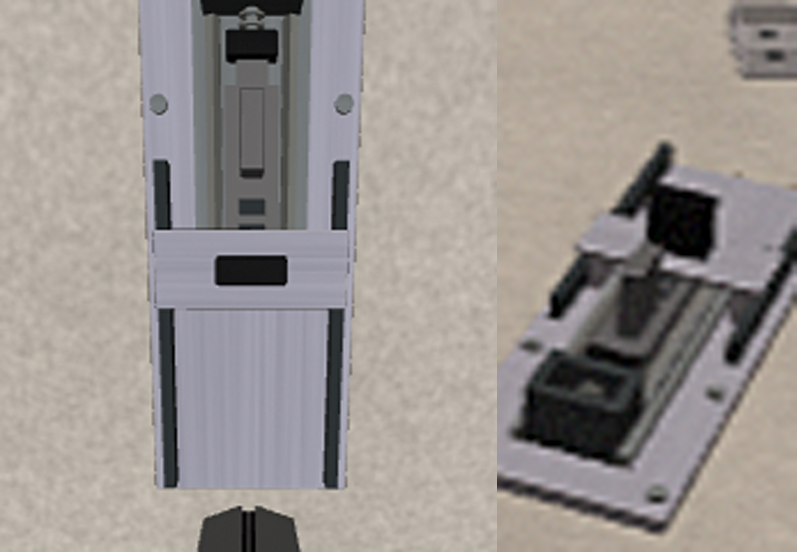

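The rail covers the tail (plate at rows 230–309), with the fin and nose visible and the strip flat. One last check of the rail position against the plate's ends.

Run:
```python
from h import *
p=np.load('w7.npy',allow_pickle=True).item()
a=np.radians(82.0);ex=np.array([np.cos(a),np.sin(a)])
Q=lambda u,v,z:1000*ray(p,150+u/2.3,v/2.3,z)[:2]@ex
e=Q(250,487,.008)
for n,v,z in(('plate rear -60',308,.0285),('plate front -25',230,.0285),('block rear top -48.5',285,.0565),('block front bottom -36.5',255,.0285),('screw',104,.009),('nose',62,.018)):print(n,round(Q(250,v,z)-e-155,1))
p=np.load('w4.npy',allow_pickle=True).item()
Q=lambda u,v,z:1000*ray(p,170+u/3,30+v/3,z)[:2]@ex
print('screw rel. plate +y end (120):',120-(Q(270,98,.008)-Q(270,499,.009)))
```

```text
plate rear -60 -60.9
plate front -25 -26.7
block rear top -48.5 -49.5
block front bottom -36.5 -37.5
screw 28.4
nose 43.3
screw rel. plate +y end (120): 30.92221582447796
```

```bash
python3 -c "
from bench import robot
print(robot.close_job())"
```

```text
the job is handed in; nothing more can be done
None
```

The strip is loaded and the rail is shut over its tail. The job was handed in at about 27 s of the 72 s allowed, and no verdict was reported.

- **Loading:** I gripped the largest look-alike by its fin and pushed the follower back by force, in slow steps. Pushing peaked at about 7.2 N, roughly 15 mm of travel. I lowered the strip until it met the floor, with about 6 N downward, and let go. The next picture showed the tail just ahead of the stop and the nose against the follower.
- **Rail:** I pushed the grip block with closed fingers until it stalled. The position held at TCP y −68.3 mm while the force rose from 5 to 11 N, which I took as the hard end.
- **Last checks:** The final pictures show the strip flat, the rail over its tail and the gripper clear. The rail plate measures −60.9 to −26.7 mm in the holder frame, where −60 to −25 mm is expected. The 1 to 1.7 mm difference is within camera error: a fixed screw read about 2.5 mm low in the same view.
- **Bystanders:** The box, jar and phone read within about 6 mm of their first positions, which is about the networks' accuracy, and the arm never went near them.
- **Disagreements:** In the last side picture the network labelled the jar as the strip, so I discounted that reading. The final wrist view put the rail block about 6 mm further towards shut than the side view did. I relied on the stall and the plate-edge measurements instead.

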